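# Wedge an enamelled cover tight in the sanding jig

### The arm

A 7-joint arm with a two-finger parallel gripper is mounted at the origin on the work surface. World frame = base frame: x ahead of the robot, y to its left, z up, the work surface at z = 0. Lengths are in m, angles in rad, forces in N, time in s.
With the tool pointing down it reaches from about 0.425 to 0.875 m from the base axis. Payload 8.4 kg.
Tool frame: the origin (TCP) lies at the very end of the fingers, on their centre line; the grasp point (between the pads) lies 19 mm behind it; z points along the fingers, y is the line along which they close (so a half turn about z gives the same grasp; the last joint's range is limited). The gripper opens to 85 mm and grips with 20 to 120 N. Pads are 22 mm wide; open, the fingers measure 114 mm over their backs; the gripper's body (76 mm by 85 mm) begins 54 mm behind the grasp point. The pads swing forward as they close: fully open they stand 13 mm farther back than shut.
Start: joints at [-1.276, 0.333, 0.04, 1.465, -0.013, 1.343, -0.059], TCP at [0.249, 0.6, 0.231] pointing down, gripper open.
Joint ranges: [-2.58, 2.58], [-0.38, 2.09], [-1.3, 1.39], [0.25, 2.4], [-1.5, 4.64], [0.08, 2.09], [-2.65, 2.65]. Speed limits (rad/s): [2.22, 2.22, 2.79, 2.79, 3.14, 3.14, 3.14].

### API

Orientations are given as a unit quaternion [x, y, z, w].
In Python, from bench import arm gives the robot as it stands.
- The arm moves only by the tool jog_arm, called after "Call:" in YAML: its name, and indented under it one key for each argument. Schema: {"type":"object","properties":{"motion":{"type":"array","items":{"type":"array","items":{"type":"array","items":{"type":"number"},"minItems":5,"maxItems":5},"minItems":1,"maxItems":8},"minItems":1,"maxItems":1},"force":{"type":"number"},"only":{"type":"string"},"quiet":{"type":"boolean"},"lines":{"type":"string"}},"required":["motion"],"additionalProperties":false}. motion is a list that holds a single list of rows (three levels of brackets), with 1 to 8 rows, each of 5 numbers: dx, dy, dz in a scale on which 1.0 is 0.5 m, then a turn about the tool's z in parts of the range, where 1.0 means pi rad, then the opening from 0.0 (shut) to 1.0 (fully open); each row is the pose to reach, as a shift and turn from the pose commanded when the call began, along the tool's axes at that moment; what a row does not reach only later rows make up. A row lasts 1/10 s, in which the tool goes at most 0.05 m and 0.15 rad, less where a joint would pass 70% of its speed; a pose out of reach is approached as far as the arm can. The fingers move at their own pace and stop on an object; force is the grip in N (left out, the last holds). Time passes only in rows, so rows that do not move let the fingers close. The tool returns the time, the measured TCP pose, the force, the opening and the grip force at its end. only (a regular expression) keeps the lines of the reply that match it, lines (a string "A,B") keeps lines A to B, and quiet returns only ok. A shift or turn number past 1, either way, is cut back to 1. Input that does not fit is refused with a message, and nothing moves.
- arm.get_obs(): the state, without advancing time (a new reading comes with each control period).
- arm.get_image(name): name is "scene" or "side" or "wrist"; returns a dict with "pixels" (400x640x3 uint8, red, green, blue), "mtx" (3x3 intrinsics, pixels), "dist" ([k1, k2, p1, p2, k3] as OpenCV has them; the pictures are not rectified), "extrinsics" (4x4, takes a point from world to camera coordinates). Camera axes: x right, y up, looking along -z (the intrinsics and any distortion apply to the point x, -y, -z); pixel columns grow to the right and rows downward; lengths in m; the calibration is good to about 2 mm. A picture is of the moment at which its call begins. There is no depth.
- arm.sign_off(): hands the job in; it is judged then, once.
The state is a dict: "time_s": time; "joint_pos": joint angles; "qvel": joint speeds; "joint_efforts": joint torques, N m; "tcp_pos": TCP position; "ee_rot": TCP orientation; "force": force on the tool from outside, world axes, zero at the start; "torque": the same for the moment, N m; "gripper_width": opening from 0.0 (shut) to 1.0 (fully open); "grip_force": force on a finger pad.
Only numpy, scipy, OpenCV 4.12 (cv2) and the standard library are available. Lean on these libraries where they do the work, as an engineer would, in place of code of your own. Each camera call takes 0.05 s, during which the arm holds its last target. There are 200 camera calls.

### The job

Pick up the orange hammer and tap the red-ended wooden wedge along its guide, so that it pushes the cream cover home against the stop and sits tight: light separate taps, drawing the hammer back clear of the wedge between them, until it stops advancing under a firm tap, but never so hard that the enamel chips. Drive the wedge only with the hammer and do not touch the cover yourself; then lay the hammer gently back down flat on the black rubber mat, and leave the other things on the bench where they are.

Things in the scene. Friction and masses are not known exactly. Their poses are not given: they have to be found in the camera images.
- jig: Plywood clamping board, 270 (x) by 300 (y) by 18 mm, fixed. Origin: centre of its underside. On its -x part an oak cheek, 40 mm high, guides the wedge. On its +x part an L-shaped oak stop, 34 mm high, is bolted at a slightly different place each time: the face the cover must press on lies at about jig x = 73 to 77 mm; a short leg keeps the cover from sliding to -y.
- wedge (a joint): Captive beech wedge sliding along the cheek. Value: metres driven in (starts at 0 to 0.004, seats anywhere from 0.03 to 0.075, ends at 0.100). Travels along jig-frame (0.0995, -0.995, 0): 1 mm towards the cover per 10 mm. Drags at 6 N plus 12 N per m/s; once the cover is nipped against the stop it resists steeply, and friction keeps it there. A push of 20 to 25 N sets it tight.
- wedge_butt (a point): Centre of the target on the wedge's thick red end face, 48 mm above the bench. The face is 35 mm wide (jig x), 45 mm high (18 to 63 mm above the bench), upright, its outward normal jig +y. The wedge is 190 mm long from here to its 16 mm thin end. More than 50 N between hammer and wedge counts as too hard: tap at about 0.03 m/s and stop on force.
- cover: Loose cast cover, cream enamel with a round grey boss: body 90 (x) by 108 (y) by 35 mm, 0.5 to 1 kg, lying on the board between wedge and stop with a few mm of play. Origin: centre of its underside; axes nearly parallel to the jig's. Clamped tight it bears more than 12 N (usually 15 to 30 N) from the wedge; more than 40 N chips the enamel.
- hammer: Orange dead-blow hammer lying on the mat, 0.45 kg, 238 mm long, 36 mm high. x axis: along the handle to the head; z up. Handle 24 mm wide (y), 28 mm high, x from -170 to +32 mm, with a 28 by 36 mm heel at its last 18 mm. Head 36 (x) by 90 (y) by 36 mm, centred at x = +50 mm, flat black striking faces at y = +45 and -45 mm. Origin: underside, beneath the grip point.
- hammer_grip (a point): Point on the hammer's handle where it is best gripped (across the 24 mm width, from above), 22 mm above the hammer's underside, 50 mm from the head's middle along the handle, 4 mm above the head's mid-height.
- hammer_head (a point): Middle of the hammer's head, 18 mm above its underside.
- mat: Black rubber mat with a red edge, 360 (x) by 260 (y) by 3 mm, fixed on the bench. Origin: centre of its underside. The hammer starts on it and goes back onto it.
- tape: Bystander: roll of masking tape, 72 mm across, 25 mm high, lying on the far left part of the mat.
- sander: Bystander: red hand sanding block, 70 by 120 by 50 mm.
- mug: Bystander: blue mug, 80 mm across, 90 mm high.
- screwdriver: Bystander: red-handled screwdriver, 200 mm long, lying.
- spare: Bystander: spare loose wooden wedge, 120 mm long, 40 mm wide, 30 mm high, lying on the bench. Not to be used.
Mind the look-alikes: they are no part of the job. Several things have the shape of the cover; the one meant has the colours described above.

How it is judged:
By the outcome, as a careful person would: the job done as asked, in the order asked, and still so for the second after the job is handed in, with the robot touching nothing.
It also fails if it takes over 64 s, if anything falls off the work surface, if the arm or the gripper's body presses on something with over 40 N, if the wrist force passes 120 N, or if a joint passes its speed limit or range.

## Working session

There is one attempt and no reset: what is moved stays moved. The work goes in short steps, Python scripts to look and compute and a tool call to move; the robot and the scene stay as the last step left them, time stands still between calls to the robot, and variables do not carry over. Pictures are saved under pics/ and viewed, at most 12 in all, crops included, and the job is handed in when it is done.

```bash
ls; mkdir -p pics; cat > h.py <<'E'
import numpy as np, cv2
from bench import arm
def snap(n,f):
    d=arm.get_image(n); cv2.imwrite(f'pics/{f}.png',d['pixels'][:,:,::-1]); np.savez(f'pics/{f}.npz',**{k:np.array(v) for k,v in d.items()}); return d
def ray(d,uv):
    p=cv2.undistortPoints(np.array([[uv]],float),np.array(d['mtx'],float),np.array(d['dist'],float))[0,0]
    E=np.array(d['extrinsics']); R,t=E[:3,:3],E[:3,3]
    return -R.T@t, R.T@np.array([p[0],-p[1],-1])
def atz(d,uv,z):
    c,r=ray(d,uv); return c+r*(z-c[2])/r[2]
def proj(d,X):
    E=np.array(d['extrinsics']); c=E[:3,:3]@np.array(X,float)+E[:3,3]
    return cv2.projectPoints(np.array([[c[0],-c[1],-c[2]]]),np.zeros(3),np.zeros(3),np.array(d['mtx'],float),np.array(d['dist'],float))[0][0,0]
E
python3 - <<'E'
from h import *
for n in ('scene','side','wrist'):
    d=snap(n,n+'0'); print(n,ray(d,(320,200)))
o=arm.get_obs(); print(o['tcp_pos'],o['ee_rot'],o['force'],o['gripper_width'],o['time_s'])
E
```

```text
pics
scene (array([1.28106397, 0.50085602, 1.08246119]), array([-0.58189244, -0.38336936, -0.71730801]))
side (array([-0.08774992, -0.71923541,  0.80068814]), array([ 0.47242769,  0.60027862, -0.64539592]))
wrist (array([0.17531216, 0.63034284, 0.37431204]), array([ 0.28800896, -0.12159348, -0.94988448]))
[0.24929635 0.59993546 0.2306594 ] [ 1.95627427e-01  9.80678108e-01 -5.93760189e-04 -7.68409207e-05] [-0.16141248  0.23717719 -0.50870381] 0.9997317538943219 0.15
```

View pics/scene0.png

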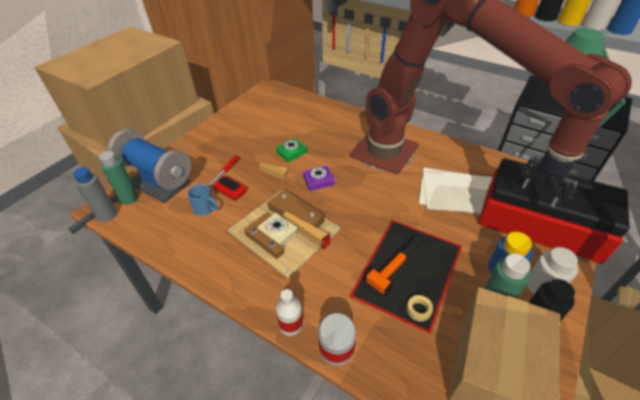

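View pics/side0.png

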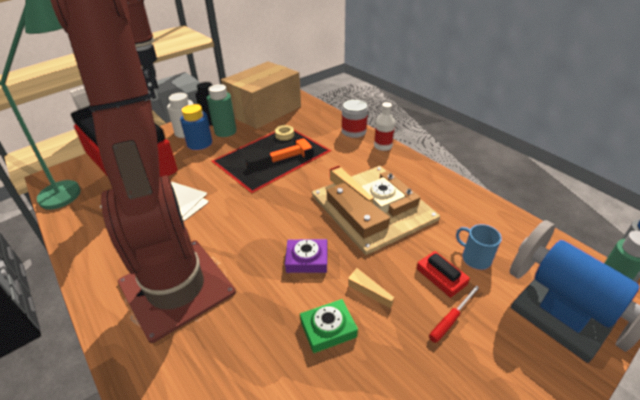

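The scene view shows the jig at about (285,232), with the wedge's red end near (326,241), and the hammer head near (378,280) with its handle running to (410,240). The side view shows the same things from the other side. I'll enlarge both.

```bash
python3 - <<'E'
from h import *
a=cv2.imread('pics/scene0.png')[180:330,225:465]; cv2.imwrite('pics/c1.png',cv2.resize(a,(800,500),interpolation=cv2.INTER_CUBIC))
a=cv2.imread('pics/side0.png')[110:260,210:450]; cv2.imwrite('pics/c2.png',cv2.resize(a,(800,500),interpolation=cv2.INTER_CUBIC))
E
```

```text
(no output)
```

View pics/c1.png

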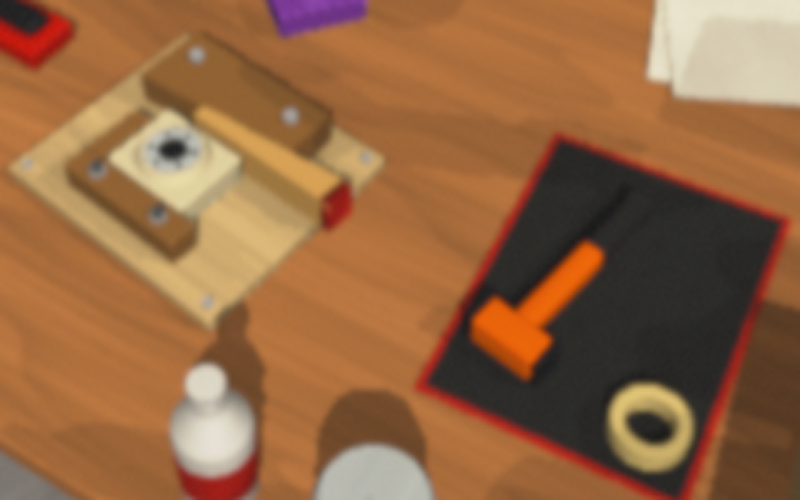

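View pics/c2.png

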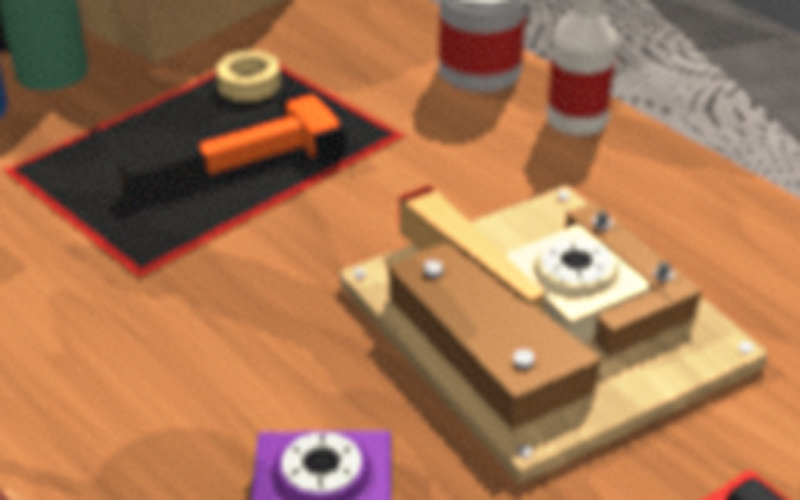

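c1 shows the board corners at (10,167), (383,160), (212,325) and (190,35). The wedge butt is at (338,205). The hammer head top runs from (470,330) to (552,343), and the orange part of the handle ends at (595,250). In c2 the head top is around (315,115) and the handle end is at (122,190).

```bash
python3 - <<'E'
from h import *
S=np.load('pics/scene0.npz');D=np.load('pics/side0.npz')
s=lambda u,v:(225+u*.3,180+v*.3); t=lambda u,v:(210+u*.3,110+v*.3)
def tri(a,b):
    c1,r1=ray(S,s(*a));c2,r2=ray(D,t(*b)); 
    A=np.c_[r1,-r2]; k=np.linalg.lstsq(A,c2-c1,rcond=None)[0]
    p,q=c1+k[0]*r1,c2+k[1]*r2; return (p+q)/2,np.linalg.norm(p-q)
np.set_printoptions(precision=4,suppress=True)
print('board scene')
for c in ((190,35),(383,160),(212,325),(10,167)): print(atz(S,s(*c),.018))
print('board side')
for c in ((522,472),(342,275),(565,188),(766,355)): print(atz(D,t(*c),.018))
print('mat scene',[atz(S,s(*c),.003) for c in ((557,137),(788,220),(690,497),(420,385))])
print('head scene')
for c in ((470,330),(493,297),(552,343),(530,378)): print(atz(S,s(*c),.039))
print('head side')
for c in ((288,103),(320,95),(342,120),(310,135)): print(atz(D,t(*c),.039))
print('handle', [atz(S,s(*c),.035) for c in ((530,310),(590,246))],[atz(D,t(*c),.035) for c in ((300,122),(203,147),(122,180))])
print('butt top edge',[atz(S,s(*c),.063) for c in ((323,197),(349,182))],[atz(D,t(*c),.063) for c in ((401,198),(434,188))])
E
```

```text
board scene
[ 0.4503 -0.2225  0.018 ]
[0.4983 0.0661 0.018 ]
[0.7602 0.0294 0.018 ]
[ 0.7115 -0.2683  0.018 ]
board side
[ 0.4448 -0.2373  0.018 ]
[0.4906 0.0523 0.018 ]
[0.7519 0.0141 0.018 ]
[ 0.7046 -0.278   0.018 ]
mat scene [array([0.3606, 0.2062, 0.003 ]), array([0.3414, 0.4559, 0.003 ]), array([0.6787, 0.4787, 0.003 ]), array([0.7053, 0.2263, 0.003 ])]
head scene
[0.65   0.2473 0.039 ]
[0.6062 0.2491 0.039 ]
[0.6231 0.3181 0.039 ]
[0.6666 0.3166 0.039 ]
head side
[0.616 0.305 0.039]
[0.6527 0.2951 0.039 ]
[0.6392 0.2388 0.039 ]
[0.5954 0.238  0.039 ]
handle [array([0.5986, 0.2845, 0.035 ]), array([0.5008, 0.3025, 0.035 ])] [array([0.6063, 0.2706, 0.035 ]), array([0.4997, 0.2993, 0.035 ]), array([0.4029, 0.3036, 0.035 ])]
butt top edge [array([0.6036, 0.0576, 0.063 ]), array([0.5739, 0.0698, 0.063 ])] [array([0.573 , 0.0628, 0.063 ]), array([0.6078, 0.0545, 0.063 ])]
```

Careful with the scale: shifts go in shares of 0.5 m and turns go in shares of pi rad. That gives: -0.36 m is -0.72, -0.18 m is -0.36, -0.24 rad is -0.0764.

Call:
jog_arm:
  motion:
    - [[-0.36, -0.17, 0, -0.0382, 1], [-0.72, -0.34, 0, -0.0764, 1], [-0.72, -0.34, 0, -0.0764, 1], [-0.72, -0.34, 0, -0.0764, 1], [-0.72, -0.34, 0, -0.0764, 1], [-0.72, -0.34, 0, -0.0764, 1], [-0.72, -0.34, 0, -0.0764, 1], [-0.72, -0.34, 0, -0.0764, 1]]
  force: 60

```text
time_s: 0.95
tcp_pos: [0.5177, 0.3031, 0.2313]
ee_rot: [0.077, 0.997, -0.0, 0.0]
force: [0.5, 0.7, 0.3]
gripper_width: 0.998
grip_force: 0.0
```

Call:
jog_arm:
  motion:
    - [[0, 0, 0, 0, 1], [0, 0, 0, 0, 1], [0, 0, 0, 0, 1]]

```text
time_s: 1.25
tcp_pos: [0.5157, 0.3062, 0.231]
ee_rot: [0.076, 0.997, 0.0, -0.0]
force: [0.2, -0.4, -0.2]
gripper_width: 1.001
grip_force: 0.0
```

```bash
python3 - <<'E'
from h import *
d=snap('wrist','w1'); o=arm.get_obs(); print(o['tcp_pos'],o['ee_rot'],o['time_s'],o['force'])
E
```

```text
[0.51549759 0.30660574 0.23109333] [ 7.56393764e-02  9.97135161e-01  1.02876427e-04 -3.80011140e-04] 1.3 [-0.52147262  0.84983983 -0.1247444 ]
```

View pics/w1.png

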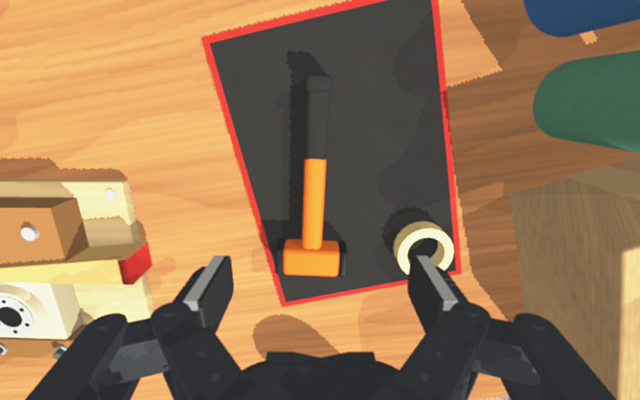

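The wrist view shows the hammer head's orange top at (284–339, 240–277). The handle axis runs from (313,247) through (316,159) to the heel end at (319,77). The mat corners are at (205,40), (437,0), (460,270) and (285,303), and the wedge's red butt is around (135,262).

```bash
python3 - <<'E'
from h import *
np.set_printoptions(precision=4,suppress=True)
d=np.load('pics/w1.npz')
a=[atz(d,p,.035) for p in ((313,245),(316,159),(319,80))]
for q in a: print(q)
v=a[0]-a[2]; print('yaw',np.arctan2(v[1],v[0]))
for p in ((284,240),(337,240),(339,276),(283,275)): print('head',atz(d,p,.039))
for p in ((205,40),(437,0),(460,270),(285,303)): print('mat',atz(d,p,.003))
for p in ((149,262),(136,243),(119,264)): print('butttop',atz(d,p,.063))
print('cheek end',atz(d,(81,242),.058),atz(d,(70,200),.058))
print('board',atz(d,(130,181),.018),atz(d,(110,193),.018))
for n,X in (('grip',(.56,.28,.025)),): print(proj(d,X))
E
```

```text
[0.6032 0.2838 0.035 ]
[0.4982 0.304  0.035 ]
[0.4164 0.32   0.035 ]
yaw -0.19149643551163825
head [0.5893 0.2505 0.039 ]
head [0.599 0.314 0.039]
head [0.6489 0.3098 0.039 ]
head [0.6369 0.2402 0.039 ]
mat [0.3537 0.2018 0.003 ]
mat [0.3531 0.4576 0.003 ]
mat [0.6884 0.4772 0.003 ]
mat [0.7044 0.2258 0.003 ]
butttop [0.5828 0.0943 0.063 ]
butttop [0.5571 0.0874 0.063 ]
butttop [0.5802 0.0579 0.063 ]
cheek end [0.5483 0.019  0.058 ] [0.4973 0.0269 0.058 ]
board [0.4933 0.0749 0.018 ] [0.5041 0.0446 0.018 ]
[304.5154 210.0885]
```

To row units: 0.13 m is 0.26, 0.04 m is 0.08, 0.04 rad is 0.0127.

Call:
jog_arm:
  motion:
    - [[-0.104, -0.014, 0.08, 0.0127, 1], [-0.104, -0.014, 0.16, 0.0127, 1], [-0.104, -0.014, 0.24, 0.0127, 1], [-0.104, -0.014, 0.26, 0.0127, 1], [-0.104, -0.014, 0.26, 0.0127, 1], [-0.104, -0.014, 0.26, 0.0127, 1]]

```text
time_s: 1.9
tcp_pos: [0.5674, 0.2918, 0.1036]
ee_rot: [0.096, 0.995, 0.001, 0.001]
force: [0.3, 0.3, 0.4]
gripper_width: 1.0
grip_force: 0.0
```

```bash
python3 - <<'E'
from h import *
d=snap('wrist','w2'); o=arm.get_obs(); print(o['tcp_pos'],o['ee_rot'],o['time_s'],o['force'])
E
```

```text
[0.56786949 0.29169284 0.10411909] [0.09617781 0.9953623  0.00128389 0.00143993] 1.95 [ 0.34799772 -0.92701815  0.41857261]
```

View pics/w2.png

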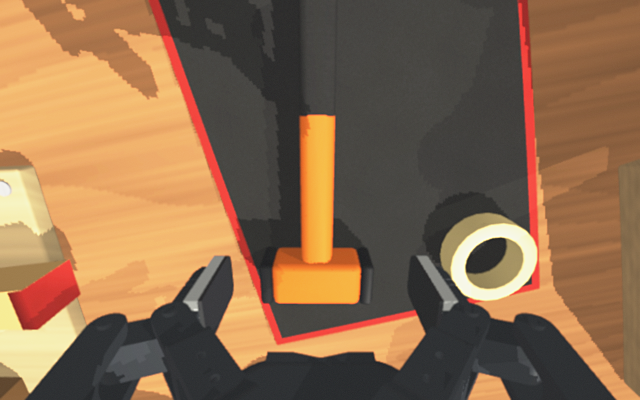

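The closer view shows the top of the head spanning rows 265–303 and columns 264–372 with its caps. The handle axis is at column 318, and the fingers straddle it at 232 and 410. The wedge's red butt is around (45,292).

```bash
python3 - <<'E'
from h import *
np.set_printoptions(precision=4,suppress=True)
d=np.load('pics/w2.npz')
for p in ((317,264),(317,303),(273,264),(360,264),(272,303),(361,303)): print('headtop',atz(d,p,.039))
for z in (.031,.035,.039):
  a=[atz(d,p,z) for p in ((318,260),(318,117))]; print(a, np.arctan2(*(a[0]-a[1])[1::-1]),[np.linalg.norm(atz(d,(301,150),z)-atz(d,(335,150),z))])
for p in ((77,258),(10,291)): print('butt top',atz(d,p,.063))
for p in ((80,288),(24,329)): print('butt bottom',atz(d,p,.018))
E
```

```text
headtop [0.6068 0.2815 0.039 ]
headtop [0.642  0.2746 0.039 ]
headtop [0.6004 0.2481 0.039 ]
headtop [0.6132 0.3141 0.039 ]
headtop [0.6351 0.2387 0.039 ]
headtop [0.6489 0.3096 0.039 ]
[array([0.608, 0.282, 0.031]), array([0.4996, 0.3033, 0.031 ])] -0.19372041087649372 [np.float64(0.024093894069804236)]
[array([0.6058, 0.2825, 0.035 ]), array([0.4994, 0.3034, 0.035 ])] -0.19372041087649372 [np.float64(0.023648237183509245)]
[array([0.6036, 0.2829, 0.039 ]), array([0.4992, 0.3034, 0.039 ])] -0.19372041087649405 [np.float64(0.023202580297214233)]
butt top [0.5578 0.1223 0.063 ]
butt top [0.5739 0.0597 0.063 ]
butt bottom [0.6033 0.0665 0.018 ]
butt bottom [ 0.6363 -0.0092  0.018 ]
```

To row units: 0.094 m is 0.188, 0.08 m is 0.16.

Call:
jog_arm:
  motion:
    - [[-0.016, -0.004, 0, 0, 0.6], [-0.016, -0.004, 0.06, 0, 0.6], [-0.016, -0.004, 0.12, 0, 0.6], [-0.016, -0.004, 0.16, 0, 0.6], [-0.016, -0.004, 0.188, 0, 0.6], [-0.016, -0.004, 0.188, 0, 0.6], [-0.016, -0.004, 0.188, 0, 0.6]]
  force: 80

```text
time_s: 2.65
tcp_pos: [0.5753, 0.2869, 0.0085]
ee_rot: [0.097, 0.995, 0.0, 0.001]
force: [0.6, 0.6, -0.8]
gripper_width: 0.596
grip_force: 0.0
```

Call:
jog_arm:
  motion:
    - [[0, 0, 0, 0, 0], [0, 0, 0, 0, 0], [0, 0, 0, 0, 0], [0, 0, 0, 0, 0], [0, 0, 0, 0, 0], [0, 0, 0, 0, 0]]
  force: 80

```text
time_s: 3.25
tcp_pos: [0.5753, 0.2872, 0.009]
ee_rot: [0.097, 0.995, 0.001, 0.001]
force: [-1.7, -0.4, 7.3]
gripper_width: 0.268
grip_force: 79.5
```

To row units: -0.18 m is -0.36, -0.15 m is -0.3.

Call:
jog_arm:
  motion:
    - [[0, 0, -0.04, 0, 0], [0, 0, -0.1, 0, 0], [0, 0, -0.2, 0, 0], [0, 0, -0.3, 0, 0], [0, -0.1, -0.36, 0, 0], [0, -0.2, -0.36, 0, 0], [0, -0.24, -0.36, 0, 0], [0, -0.24, -0.36, 0, 0]]

```text
time_s: 4.05
tcp_pos: [0.551, 0.1631, 0.188]
ee_rot: [0.1, 0.995, -0.001, 0.0]
force: [0.6, 0.5, -4.7]
gripper_width: 0.265
grip_force: 79.5
```

Call:
jog_arm:
  motion:
    - [[0, 0, 0, 0, 0], [0, 0, 0, 0, 0], [0, 0, 0, 0, 0]]

```text
time_s: 4.35
tcp_pos: [0.551, 0.1703, 0.187]
ee_rot: [0.096, 0.995, -0.0, -0.0]
force: [-0.1, 1.0, -4.1]
gripper_width: 0.267
grip_force: 79.5
```

```bash
python3 - <<'E'
from h import *
d=snap('wrist','w3'); snap('scene','s3');snap('side','d3');o=arm.get_obs(); print(o['tcp_pos'],o['ee_rot'],o['time_s'],o['force'],o['torque'])
E
```

```text
[0.5511601  0.16967829 0.18702899] [ 9.61680864e-02  9.95365070e-01 -1.74520963e-04 -2.12662332e-04] 4.5 [-0.92315995 -0.54418198 -4.1527437 ] [-0.02412239  0.12025729  0.01259651]
```

View pics/w3.png

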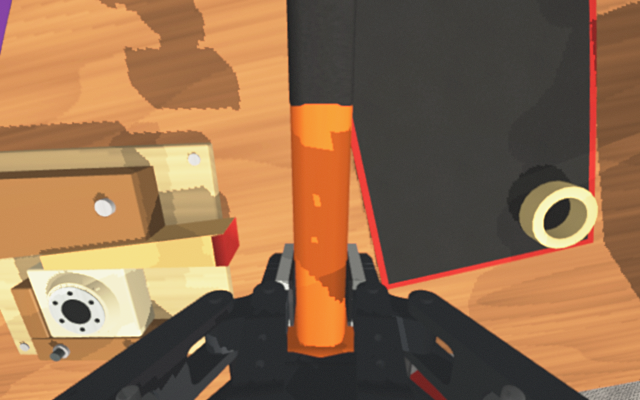

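The wrist view shows the hammer held firmly. The wedge's red butt is around (227,242), the cheek's near end is at about (157,165–230), and the board corner is at (212,147).

```bash
python3 - <<'E'
from h import *
a=cv2.imread('pics/w3.png')[130:300,0:250]; b=cv2.imread('pics/s3.png')[195:265,280:350]
c=np.full((592,800,3),0,np.uint8); c[:544]=cv2.resize(a,(800,544),interpolation=cv2.INTER_CUBIC)
cv2.imwrite('pics/c3.png',c[:544])
E
```

```text
(no output)
```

View pics/c3.png

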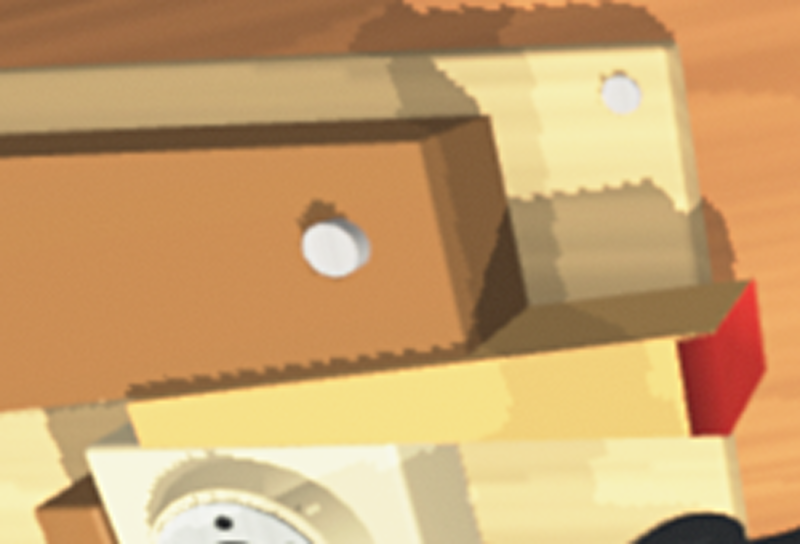

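The crop shows the butt's top edge from (680,340) to (692,437) and its bottom edge from (755,282) to (767,370). The cheek's top end runs (420,142)–(467,352), and the board corner is at (672,45).

```bash
python3 - <<'E'
from h import *
np.set_printoptions(precision=4,suppress=True)
d=np.load('pics/w3.npz'); c=lambda u,v:(u/3.2,130+v/3.2)
for n,p,z in (('top-x',(680,340),.063),('top+x',(692,437),.063),('bot-x',(755,282),.018),('bot+x',(767,370),.018),('board c',(672,45),.018),('board e',(740,470),.018),('cheek -x',(420,142),.058),('cheek +x',(467,352),.058),('cheek bot',(490,117),.018),('cheek bot+',(526,305),.018)):
    print(n,atz(d,c(*p),z))
# held head check: head centre expected relative to tcp
E
```

```text
top-x [0.5752 0.0595 0.063 ]
top+x [0.6078 0.0533 0.063 ]
bot-x [0.5763 0.0705 0.018 ]
bot+x [0.6095 0.0655 0.018 ]
board c [0.4928 0.0665 0.018 ]
board e [0.6471 0.0445 0.018 ]
cheek -x [0.5027 0.0012 0.058 ]
cheek +x [ 0.5686 -0.0096  0.058 ]
cheek bot [0.5037 0.0004 0.018 ]
cheek bot+ [ 0.5694 -0.0109  0.018 ]
```

To row units: 0.151 m is 0.302, 0.14 m is 0.28, -0.027 rad is -0.0086.

Call:
jog_arm:
  motion:
    - [[-0.026, -0.02, 0.06, -0.0086, 0], [-0.026, -0.04, 0.14, -0.0086, 0], [-0.026, -0.056, 0.22, -0.0086, 0], [-0.026, -0.056, 0.28, -0.0086, 0], [-0.026, -0.066, 0.302, -0.0086, 0], [-0.026, -0.066, 0.302, -0.0086, 0], [-0.026, -0.066, 0.302, -0.0086, 0], [-0.026, -0.066, 0.302, -0.0086, 0]]
  force: 120

```text
time_s: 5.3
tcp_pos: [0.5591, 0.1348, 0.0383]
ee_rot: [0.083, 0.997, 0.001, 0.001]
force: [0.5, -0.0, -3.5]
gripper_width: 0.257
grip_force: 118.8
```

```bash
python3 - <<'E'
from h import *
d=snap('wrist','w4'); d=snap('side','d4');d2=snap('scene','s4');o=arm.get_obs(); print(o['tcp_pos'],o['ee_rot'],o['time_s'],o['force'],o['torque'])
a=cv2.imread('pics/w4.png'); b=cv2.imread('pics/d4.png')[130:210,290:410];c=cv2.imread('pics/s4.png')[195:275,290:410]
m=np.vstack([cv2.resize(a,(800,500))[100:350][:, :],np.hstack([cv2.resize(x,(400,267),interpolation=cv2.INTER_CUBIC) for x in (b,c)])]); cv2.imwrite('pics/m4.png',m)
E
```

```text
[0.55846821 0.13458131 0.03761077] [8.31348874e-02 9.96537739e-01 5.29239322e-04 9.18825827e-04] 5.45 [ 0.54497744 -0.109235   -4.13544645] [-0.02136062  0.16753014  0.00060492]
```

View pics/m4.png

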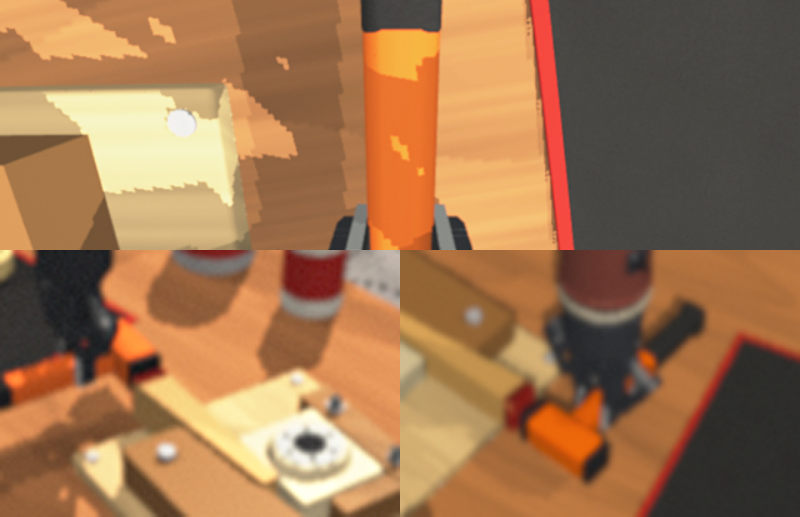

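The hammer head sits square behind the red butt with a small gap, as seen in the scene crop around (525,405). I'll start with gentle approaches.

To row units: -0.015 m is -0.03, -0.003 m is -0.006.

Call:
jog_arm:
  motion:
    - [[0, -0.006, 0, 0, 0], [0, -0.012, 0, 0, 0], [0, -0.018, 0, 0, 0], [-0.002, -0.024, 0, 0, 0], [-0.002, -0.03, 0, 0, 0]]

```text
time_s: 5.95
tcp_pos: [0.5563, 0.1192, 0.0364]
ee_rot: [0.083, 0.997, 0.0, 0.0]
force: [0.4, 5.8, -4.8]
gripper_width: 0.257
grip_force: 119.1
```

To row units: -0.012 m is -0.024, -0.009 m is -0.018.

Call:
jog_arm:
  motion:
    - [[0, -0.006, 0, 0, 0], [-0.002, -0.012, 0, 0, 0], [-0.002, -0.018, 0, 0, 0], [-0.002, -0.024, 0, 0, 0]]

```text
time_s: 6.35
tcp_pos: [0.5555, 0.1089, 0.0365]
ee_rot: [0.082, 0.997, 0.001, 0.0]
force: [2.4, 6.8, -6.6]
gripper_width: 0.255
grip_force: 118.8
```

Call:
jog_arm:
  motion:
    - [[0, 0.016, 0, 0, 0], [0, 0.04, 0, 0, 0], [0, 0.04, 0, 0, 0]]

```text
time_s: 6.65
tcp_pos: [0.5586, 0.1295, 0.0363]
ee_rot: [0.082, 0.997, 0.0, -0.0]
force: [0.3, 1.0, -4.5]
gripper_width: 0.257
grip_force: 119.1
```

To row units: -0.032 m is -0.064, -0.029 m is -0.058.

Call:
jog_arm:
  motion:
    - [[0, -0.016, 0, 0, 0], [-0.002, -0.028, 0, 0, 0], [-0.002, -0.034, 0, 0, 0], [-0.002, -0.04, 0, 0, 0], [-0.004, -0.046, 0, 0, 0], [-0.004, -0.052, 0, 0, 0], [-0.004, -0.058, 0, 0, 0], [-0.006, -0.064, 0, 0, 0]]

```text
time_s: 7.45
tcp_pos: [0.5558, 0.0963, 0.0364]
ee_rot: [0.083, 0.997, 0.001, -0.0]
force: [-2.7, 7.2, -3.5]
gripper_width: 0.261
grip_force: 119.2
```

Call:
jog_arm:
  motion:
    - [[0, 0.016, 0, 0, 0], [0, 0.04, 0, 0, 0], [0, 0.04, 0, 0, 0]]

```text
time_s: 7.75
tcp_pos: [0.5597, 0.1171, 0.0364]
ee_rot: [0.082, 0.997, 0.001, 0.0]
force: [-0.2, 1.1, -4.1]
gripper_width: 0.256
grip_force: 119.1
```

To row units: -0.025 m is -0.05, -0.023 m is -0.046.

Call:
jog_arm:
  motion:
    - [[0, -0.016, 0, 0, 0], [0, -0.028, 0, 0, 0], [-0.002, -0.034, 0, 0, 0], [-0.002, -0.04, 0, 0, 0], [-0.002, -0.046, 0, 0, 0], [-0.002, -0.05, 0, 0, 0]]

```text
time_s: 8.35
tcp_pos: [0.5568, 0.091, 0.0365]
ee_rot: [0.083, 0.997, 0.001, 0.001]
force: [2.3, 6.0, -7.6]
gripper_width: 0.256
grip_force: 118.7
```

Call:
jog_arm:
  motion:
    - [[0, -0.006, 0, 0, 0], [0, -0.012, 0, 0, 0]]

```text
time_s: 8.55
tcp_pos: [0.5562, 0.0853, 0.0367]
ee_rot: [0.082, 0.997, 0.001, 0.001]
force: [4.2, 6.3, -6.9]
gripper_width: 0.26
grip_force: 118.7
```

Call:
jog_arm:
  motion:
    - [[0, 0.016, 0, 0, 0], [0, 0.04, 0, 0, 0], [0, 0.04, 0, 0, 0]]

```text
time_s: 8.85
tcp_pos: [0.5588, 0.106, 0.0363]
ee_rot: [0.082, 0.997, 0.0, 0.0]
force: [0.0, 0.0, -4.3]
gripper_width: 0.253
grip_force: 119.2
```

To row units: -0.023 m is -0.046, -0.02 m is -0.04.

Call:
jog_arm:
  motion:
    - [[0, -0.016, 0, 0, 0], [0, -0.028, 0, 0, 0], [-0.002, -0.034, 0, 0, 0], [-0.002, -0.04, 0, 0, 0], [-0.002, -0.046, 0, 0, 0]]

```text
time_s: 9.35
tcp_pos: [0.5559, 0.0819, 0.0364]
ee_rot: [0.083, 0.997, 0.001, 0.0]
force: [0.8, 6.6, -6.9]
gripper_width: 0.257
grip_force: 118.8
```

Call:
jog_arm:
  motion:
    - [[0, -0.006, 0, 0, 0], [0, -0.012, 0, 0, 0]]

```text
time_s: 9.55
tcp_pos: [0.5554, 0.0761, 0.0365]
ee_rot: [0.082, 0.997, 0.001, 0.001]
force: [2.8, 5.9, -8.0]
gripper_width: 0.261
grip_force: 118.7
```

Call:
jog_arm:
  motion:
    - [[0, 0.016, 0, 0, 0], [0, 0.04, 0, 0, 0], [0, 0.04, 0, 0, 0]]

```text
time_s: 9.85
tcp_pos: [0.5583, 0.0969, 0.0363]
ee_rot: [0.082, 0.997, 0.0, 0.0]
force: [0.2, 0.1, -4.3]
gripper_width: 0.258
grip_force: 119.2
```

To row units: -0.023 m is -0.046, -0.02 m is -0.04.

Call:
jog_arm:
  motion:
    - [[0, -0.016, 0, 0, 0], [0, -0.028, 0, 0, 0], [-0.002, -0.034, 0, 0, 0], [-0.002, -0.04, 0, 0, 0], [-0.002, -0.046, 0, 0, 0]]

```text
time_s: 10.35
tcp_pos: [0.5554, 0.0729, 0.0364]
ee_rot: [0.083, 0.997, 0.001, 0.0]
force: [1.8, 5.6, -7.0]
gripper_width: 0.256
grip_force: 118.9
```

Call:
jog_arm:
  motion:
    - [[0, -0.006, 0, 0, 0], [0, -0.012, 0, 0, 0]]

```text
time_s: 10.55
tcp_pos: [0.5549, 0.0678, 0.0365]
ee_rot: [0.082, 0.997, 0.001, 0.001]
force: [4.3, 9.1, -8.8]
gripper_width: 0.258
grip_force: 118.8
```

Call:
jog_arm:
  motion:
    - [[0, 0.016, 0, 0, 0], [0, 0.04, 0, 0, 0], [0, 0.04, 0, 0, 0]]

```text
time_s: 10.85
tcp_pos: [0.5578, 0.0877, 0.0364]
ee_rot: [0.082, 0.997, 0.0, 0.0]
force: [0.2, 0.8, -5.0]
gripper_width: 0.256
grip_force: 119.2
```

To row units: -0.022 m is -0.044, -0.02 m is -0.04.

Call:
jog_arm:
  motion:
    - [[0, -0.016, 0, 0, 0], [0, -0.028, 0, 0, 0], [-0.002, -0.034, 0, 0, 0], [-0.002, -0.04, 0, 0, 0], [-0.002, -0.044, 0, 0, 0]]

```text
time_s: 11.35
tcp_pos: [0.5547, 0.0653, 0.0364]
ee_rot: [0.083, 0.997, 0.001, -0.0]
force: [0.2, 9.2, -6.0]
gripper_width: 0.258
grip_force: 119.1
```

Call:
jog_arm:
  motion:
    - [[0, -0.004, 0, 0, 0]]

```text
time_s: 11.45
tcp_pos: [0.5546, 0.0636, 0.0364]
ee_rot: [0.082, 0.997, 0.001, 0.0]
force: [-0.2, 9.4, -6.9]
gripper_width: 0.255
grip_force: 119.0
```

Call:
jog_arm:
  motion:
    - [[0, 0.016, 0, 0, 0], [0, 0.04, 0, 0, 0], [0, 0.04, 0, 0, 0]]

```text
time_s: 11.75
tcp_pos: [0.5582, 0.0834, 0.0364]
ee_rot: [0.082, 0.997, 0.0, 0.0]
force: [0.0, -0.1, -4.5]
gripper_width: 0.258
grip_force: 119.2
```

To row units: -0.022 m is -0.044, -0.02 m is -0.04.

Call:
jog_arm:
  motion:
    - [[0, -0.016, 0, 0, 0], [0, -0.028, 0, 0, 0], [-0.002, -0.034, 0, 0, 0], [-0.002, -0.04, 0, 0, 0], [-0.002, -0.044, 0, 0, 0]]

```text
time_s: 12.25
tcp_pos: [0.5551, 0.0612, 0.0364]
ee_rot: [0.083, 0.997, 0.001, -0.0]
force: [0.6, 9.2, -5.6]
gripper_width: 0.26
grip_force: 119.2
```

Call:
jog_arm:
  motion:
    - [[0, -0.006, 0, 0, 0]]

```text
time_s: 12.35
tcp_pos: [0.5549, 0.0587, 0.0364]
ee_rot: [0.082, 0.997, 0.001, 0.0]
force: [0.8, 9.5, -6.7]
gripper_width: 0.254
grip_force: 118.9
```

Call:
jog_arm:
  motion:
    - [[0, -0.004, 0, 0, 0]]

```text
time_s: 12.45
tcp_pos: [0.5547, 0.0565, 0.0365]
ee_rot: [0.082, 0.997, 0.001, 0.0]
force: [2.1, 8.6, -7.3]
gripper_width: 0.259
grip_force: 118.8
```

Call:
jog_arm:
  motion:
    - [[0, 0.016, 0, 0, 0], [0, 0.04, 0, 0, 0], [0, 0.04, 0, 0, 0]]

```text
time_s: 12.75
tcp_pos: [0.558, 0.0764, 0.0364]
ee_rot: [0.082, 0.997, 0.0, 0.0]
force: [1.1, 0.7, -4.7]
gripper_width: 0.259
grip_force: 119.2
```

To row units: -0.022 m is -0.044, -0.02 m is -0.04.

Call:
jog_arm:
  motion:
    - [[0, -0.016, 0, 0, 0], [0, -0.028, 0, 0, 0], [-0.002, -0.034, 0, 0, 0], [-0.002, -0.04, 0, 0, 0], [-0.002, -0.044, 0, 0, 0]]

```text
time_s: 13.25
tcp_pos: [0.5549, 0.0541, 0.0364]
ee_rot: [0.083, 0.997, 0.001, -0.0]
force: [0.7, 8.8, -5.8]
gripper_width: 0.258
grip_force: 119.2
```

Call:
jog_arm:
  motion:
    - [[0, -0.004, 0, 0, 0]]

```text
time_s: 13.35
tcp_pos: [0.5546, 0.0526, 0.0364]
ee_rot: [0.082, 0.997, 0.001, -0.0]
force: [-0.4, 13.2, -6.4]
gripper_width: 0.258
grip_force: 119.1
```

Call:
jog_arm:
  motion:
    - [[0, -0.002, 0, 0, 0]]

```text
time_s: 13.45
tcp_pos: [0.5546, 0.0525, 0.0364]
ee_rot: [0.082, 0.997, 0.002, 0.0]
force: [0.8, 12.9, -6.8]
gripper_width: 0.257
grip_force: 119.1
```

To row units: -0.001 m is -0.002.

Call:
jog_arm:
  motion:
    - [[0, -0.002, 0, 0, 0]]

```text
time_s: 13.55
tcp_pos: [0.5545, 0.0523, 0.0364]
ee_rot: [0.082, 0.997, 0.002, 0.0]
force: [0.8, 16.4, -6.1]
gripper_width: 0.255
grip_force: 119.1
```

Call:
jog_arm:
  motion:
    - [[0, -0.002, 0, 0, 0]]

```text
time_s: 13.65
tcp_pos: [0.5544, 0.0521, 0.0365]
ee_rot: [0.081, 0.997, 0.002, 0.0]
force: [0.2, 17.6, -7.1]
gripper_width: 0.258
grip_force: 119.1
```

To row units: 0.018 m is 0.036, 0.006 m is 0.012.

Call:
jog_arm:
  motion:
    - [[0, 0.012, 0, 0, 0], [0, 0.036, 0, 0, 0], [0, 0.036, 0, 0, 0], [0, 0.036, 0, 0, 0]]

```text
time_s: 14.05
tcp_pos: [0.5572, 0.0649, 0.0363]
ee_rot: [0.083, 0.997, -0.0, -0.0]
force: [0.4, -0.3, -4.2]
gripper_width: 0.256
grip_force: 119.5
```

Call:
jog_arm:
  motion:
    - [[0, -0.012, 0, 0, 0], [0, -0.02, 0, 0, 0], [0, -0.026, 0, 0, 0], [0, -0.032, 0, 0, 0], [0, -0.036, 0, 0, 0], [0, -0.038, 0, 0, 0]]

```text
time_s: 14.65
tcp_pos: [0.5544, 0.0519, 0.0366]
ee_rot: [0.081, 0.997, 0.003, 0.0]
force: [1.5, 19.7, -7.0]
gripper_width: 0.258
grip_force: 119.3
```

Call:
jog_arm:
  motion:
    - [[0, -0.002, 0, 0, 0]]

```text
time_s: 14.75
tcp_pos: [0.5544, 0.0517, 0.0367]
ee_rot: [0.08, 0.997, 0.003, 0.0]
force: [1.3, 21.4, -7.6]
gripper_width: 0.26
grip_force: 119.4
```

Call:
jog_arm:
  motion:
    - [[0, 0, 0, 0, 0]]

```text
time_s: 14.85
tcp_pos: [0.5544, 0.0517, 0.0367]
ee_rot: [0.08, 0.997, 0.003, 0.0]
force: [1.6, 20.1, -7.4]
gripper_width: 0.259
grip_force: 119.3
```

To row units: 0.02 m is 0.04, 0.006 m is 0.012.

Call:
jog_arm:
  motion:
    - [[0, 0.012, 0, 0, 0], [0, 0.04, 0, 0, 0], [0, 0.04, 0, 0, 0], [0, 0.04, 0, 0, 0]]

```text
time_s: 15.25
tcp_pos: [0.5572, 0.065, 0.0362]
ee_rot: [0.083, 0.997, -0.0, -0.0]
force: [0.4, -0.9, -4.7]
gripper_width: 0.255
grip_force: 119.7
```

Call:
jog_arm:
  motion:
    - [[0, -0.012, 0, 0, 0], [0, -0.02, 0, 0, 0], [0, -0.026, 0, 0, 0], [0, -0.032, 0, 0, 0], [0, -0.036, 0, 0, 0], [0, -0.04, 0, 0, 0], [0, -0.041, 0, 0, 0]]

```text
time_s: 15.95
tcp_pos: [0.5543, 0.0515, 0.0367]
ee_rot: [0.08, 0.997, 0.003, 0.0]
force: [1.4, 22.5, -8.0]
gripper_width: 0.26
grip_force: 119.6
```

Call:
jog_arm:
  motion:
    - [[0, -0.001, 0, 0, 0], [0, -0.001, 0, 0, 0]]

```text
time_s: 16.15
tcp_pos: [0.5543, 0.0515, 0.0367]
ee_rot: [0.08, 0.997, 0.003, 0.001]
force: [2.3, 22.6, -7.8]
gripper_width: 0.26
grip_force: 119.6
```

To row units: 0.02 m is 0.04, 0.006 m is 0.012.

Call:
jog_arm:
  motion:
    - [[0, 0.012, 0, 0, 0], [0, 0.04, 0, 0, 0], [0, 0.04, 0, 0, 0], [0, 0.04, 0, 0, 0]]

```text
time_s: 16.55
tcp_pos: [0.557, 0.0639, 0.0362]
ee_rot: [0.083, 0.997, -0.0, -0.0]
force: [0.3, -1.1, -4.4]
gripper_width: 0.253
grip_force: 120.0
```

Call:
jog_arm:
  motion:
    - [[0, -0.012, 0, 0, 0], [0, -0.02, 0, 0, 0], [0, -0.026, 0, 0, 0], [0, -0.032, 0, 0, 0], [0, -0.036, 0, 0, 0], [0, -0.04, 0, 0, 0], [0, -0.0414, 0, 0, 0]]

```text
time_s: 17.25
tcp_pos: [0.5542, 0.0513, 0.0367]
ee_rot: [0.08, 0.997, 0.004, 0.001]
force: [3.3, 25.4, -8.4]
gripper_width: 0.259
grip_force: 119.8
```

Call:
jog_arm:
  motion:
    - [[0, 0.012, 0, 0, 0], [0, 0.06, 0, 0, 0], [0, 0.12, 0, 0, 0], [0, 0.16, 0, 0, 0], [0, 0.16, -0.08, 0, 0], [0, 0.16, -0.16, 0, 0], [0, 0.16, -0.16, 0, 0], [0, 0.16, -0.16, 0, 0]]

```text
time_s: 18.05
tcp_pos: [0.5674, 0.122, 0.117]
ee_rot: [0.084, 0.996, 0.0, 0.001]
force: [0.1, -1.0, -5.2]
gripper_width: 0.257
grip_force: 120.6
```

```bash
python3 - <<'E'
from h import *
snap('wrist','w5');snap('scene','s5');snap('side','d5'); o=arm.get_obs(); print(o['tcp_pos'],o['ee_rot'],o['time_s'])
R=np.array(__import__('scipy.spatial.transform',fromlist=['x']).Rotation.from_quat(o['ee_rot']).as_matrix())
print(R.T@(np.array([.5753,.287,.0095])-o['tcp_pos']))
a=cv2.imread('pics/w5.png');b=cv2.imread('pics/d5.png')[150:240,300:435];c=cv2.imread('pics/s5.png')[180:270,225:360]
m=np.vstack([cv2.resize(a,(800,500))[140:440],np.hstack([cv2.resize(x,(400,267),interpolation=cv2.INTER_CUBIC) for x in (b,c)])]); cv2.imwrite('pics/m5.png',m)
E
```

```text
[0.56581233 0.12197473 0.11470719] [ 8.36066066e-02  9.96497868e-01 -5.90218010e-04 -1.25958476e-03] 18.2
[0.01788928 0.16444489 0.10502267]
```

View pics/m5.png

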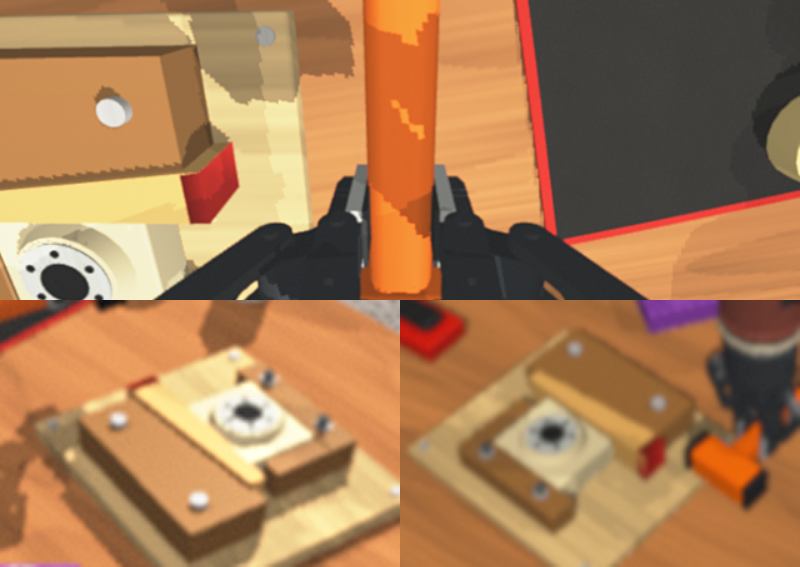

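The wedge is driven in with the cover against the stop, and the hammer is clear (scene crop, around (725,465)). Next I'll take the hammer back to the mat.

To row units: 0.164 m is 0.328, 0.15 m is 0.3, 0.025 rad is 0.008.

Call:
jog_arm:
  motion:
    - [[0.016, 0.1, 0, 0.008, 0], [0.034, 0.2, 0, 0.008, 0], [0.034, 0.3, 0.04, 0.008, 0], [0.034, 0.328, 0.1, 0.008, 0], [0.034, 0.328, 0.14, 0.008, 0], [0.034, 0.328, 0.17, 0.008, 0], [0.034, 0.328, 0.18, 0.008, 0], [0.034, 0.328, 0.186, 0.008, 0]]

```text
time_s: 19.0
tcp_pos: [0.5775, 0.286, 0.0228]
ee_rot: [0.096, 0.995, -0.0, -0.0]
force: [0.1, 0.3, -4.1]
gripper_width: 0.256
grip_force: 120.3
```

Call:
jog_arm:
  motion:
    - [[0, 0, 0.004, 0, 0], [0, 0, 0.008, 0, 0], [0, 0, 0.012, 0, 0], [0, 0, 0.016, 0, 0]]

```text
time_s: 19.4
tcp_pos: [0.5777, 0.2873, 0.0158]
ee_rot: [0.096, 0.995, 0.0, 0.0]
force: [0.0, 0.0, -5.4]
gripper_width: 0.257
grip_force: 120.3
```

To row units: 0.005 m is 0.01, 0.004 m is 0.008.

Call:
jog_arm:
  motion:
    - [[0, 0, 0.003, 0, 0], [0, 0, 0.006, 0, 0], [0, 0, 0.008, 0, 0], [0, 0, 0.01, 0, 0], [0, 0, 0.01, 0, 0]]

```text
time_s: 19.9
tcp_pos: [0.5773, 0.2872, 0.0101]
ee_rot: [0.096, 0.995, -0.0, -0.0]
force: [0.8, 0.5, -3.9]
gripper_width: 0.255
grip_force: 120.3
```

Call:
jog_arm:
  motion:
    - [[0, 0, 0.001, 0, 0], [0, 0, 0.002, 0, 0], [0, 0, 0.002, 0, 0]]

```text
time_s: 20.2
tcp_pos: [0.5774, 0.2872, 0.0094]
ee_rot: [0.096, 0.995, 0.0, 0.0]
force: [-0.9, -1.2, -3.7]
gripper_width: 0.256
grip_force: 120.7
```

To row units: 0.001 m is 0.002, 0.0005 m is 0.001.

Call:
jog_arm:
  motion:
    - [[0, 0, 0.001, 0, 0], [0, 0, 0.002, 0, 0], [0, 0, 0.002, 0, 0]]

```text
time_s: 20.5
tcp_pos: [0.5774, 0.2872, 0.0091]
ee_rot: [0.096, 0.995, 0.0, -0.0]
force: [-5.0, -2.4, 5.0]
gripper_width: 0.255
grip_force: 122.1
```

Call:
jog_arm:
  motion:
    - [[0, 0, 0.001, 0, 0], [0, 0, 0.002, 0, 0], [0, 0, 0.002, 0, 0]]

```text
time_s: 20.8
tcp_pos: [0.5774, 0.2873, 0.0091]
ee_rot: [0.096, 0.995, 0.0, -0.0]
force: [-7.8, -3.3, 15.1]
gripper_width: 0.254
grip_force: 123.2
```

Careful with the scale: shifts go in shares of 0.5 m and turns go in shares of pi rad. That gives: -0.0015 m is -0.003.

Call:
jog_arm:
  motion:
    - [[0, 0, -0.003, 0, 0], [0, 0, -0.003, 0, 0.5], [0, 0, -0.003, 0, 0.55], [0, 0, -0.003, 0, 0.55], [0, 0, -0.003, 0, 0.55], [0, 0, -0.003, 0, 0.55]]
  force: 20

```text
time_s: 21.4
tcp_pos: [0.5775, 0.2872, 0.0088]
ee_rot: [0.096, 0.995, -0.0, 0.0]
force: [-0.2, 0.1, -1.0]
gripper_width: 0.551
grip_force: 0.0
```

Call:
jog_arm:
  motion:
    - [[0, 0, -0.02, 0, 0.55], [0, 0, -0.06, 0, 0.55], [0, 0, -0.14, 0, 0.55], [0, 0, -0.24, 0, 0.55], [0, 0, -0.34, 0, 0.55], [0, 0, -0.34, 0, 0.55], [0, 0, -0.34, 0, 0.55], [0, 0, -0.34, 0, 0.55]]

```text
time_s: 22.2
tcp_pos: [0.5768, 0.287, 0.1781]
ee_rot: [0.096, 0.995, -0.0, -0.001]
force: [-0.7, -1.0, -0.1]
gripper_width: 0.547
grip_force: 0.0
```

```bash
python3 - <<'E'
from h import *
snap('wrist','w6');c=snap('scene','s6')
a=cv2.imread('pics/w6.png');c=cv2.imread('pics/s6.png')[180:330,225:465]
cv2.imwrite('pics/m6.png',np.vstack([cv2.resize(a,(480,300)),cv2.resize(c,(480,300),interpolation=cv2.INTER_CUBIC)]))
E
```

```text
(no output)
```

View pics/m6.png

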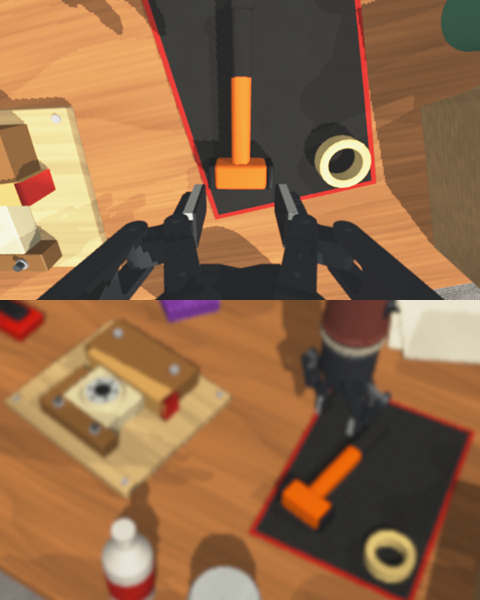

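The hammer lies flat on the mat at about (240,130), the tape hasn't moved, and the wedge is still driven in. I'm handing the job in.

```bash
python3 -c "
from bench import arm; print(arm.sign_off())"
```

```text
the job is handed in; nothing more can be done
None
```

I handed the job in at about 22 s: the wedge stopped advancing under separate taps ending with a firm 25 N one, the cover looked tight against the stop, and the hammer is back flat on the mat with the other things where they were.

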